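Fetch the red case from behind the bottles

TASK

The small red parts case in the caddy is boxed in behind two bottles; it is needed in the metal cradle on the other side of the heap. Stand both bottles on the black mat first, then lay the case flat and centred in the cradle, between the corner stops, either way round; only then stand each bottle back on the very seat of the caddy that it came from. Keep the bottles upright and leave everything else on the bench where it is.

Things in the scene. Friction and masses are not known exactly. Their poses are not given: they have to be found in the camera images.
- caddy: Low caddy, fixed: grey base 100 x 104 mm. Origin at its middle on the bench; z up, +x to its rear, y along its width. In front a blue step 45 mm deep, top z 5 mm, with white rings round the two bottle seats at x -28, y +24 and -24 mm. Behind it the niche, floor z 2 mm, centre x 20, y 0 mm, open above and to the rear, between two blue cheeks (x 0 to 44 mm, inner faces y +-39 mm, 6 mm thick, tops z 26 mm).
- mat: The side area: black rubber mat with a thin yellow line near its edge, fixed for the run, 110 mm (x) by 150 mm (y), 3 mm thick. Origin at the middle of its underside, z up.
- cradle: Cradle, fixed: aluminium plate 80 (x) by 108 mm (y), 5 mm thick, with four black L-shaped corner stops, tops at z 15 mm. Origin at the middle of its underside, z up. The pocket between the stops is 54 (x) by 81 mm (y), floor at z 5 mm; its long sides are open for fingers where |y| < 32 mm. The case lies in it with its long side along the cradle's y.
- parts_case: Small plain red case lying in the caddy's niche: 41 mm (its x) by 67 mm (its y) by 22 mm high, 50 g, closed. Origin at the middle of its underside, z up; its x and y lie along the caddy's at the start. Grip it across the 41 mm; at the start the bottles stand about 9 mm in front of it and the cheeks 5 mm from its ends; the step (z 5 mm) is 5 mm in front of it.
- flux_bottle: Cream bottle with red cap and thin needle: round body 38 mm across with upright sides up to z 55 mm, cap 20 mm across to 83 mm, needle to 112 mm. About 70 g. Origin at the middle of its underside, z up. At the start it stands on one of the caddy's two seats (z 5 mm), which one varies; it must go back to that one.
- amber_bottle: Brown glass bottle with a paper label and a blue cap: round body 38 mm across with upright sides up to about z 57 mm, then shoulder and cap to 100 mm. About 80 g. Origin at the middle of its underside, z up. At the start it stands on the other seat of the caddy and must go back to it.
- tip_tin: Bystander: white round tin, 67 mm across, 34 mm high, loose; leave alone. Origin at the middle of its underside.
- green_tape: Bystander: roll of green tape lying flat, 69 mm across, 24 mm high, loose; leave alone. Origin at the middle of its underside.
- solder_reel: Bystander: reel of solder wire with black flanges, 62 mm across, 48 mm high, loose; leave alone. Origin at the middle of its underside.
There are look-alikes about, which are no part of the job. What is shaped like the flux_bottle but green or purple is not meant.

How it is judged:
By the outcome, as a careful person would: the job done as asked, in the order asked, and still so for the second after the job is handed in, with the robot touching nothing.
It also fails if it takes over 147 s, if anything falls off the work surface, if the arm or the gripper's body presses on something with over 40 N, if the wrist force passes 120 N, or if a joint passes its speed limit or range.

ROBOT

A 6-joint arm with a two-finger parallel gripper is mounted at the origin on the work surface; the furniture and walls round the work are solid. World frame = base frame: x ahead of the robot, y to its left, z up, the work surface at z = 0. Lengths are in m, angles in rad, forces in N, time in s.
With the tool pointing down it reaches from about 0.25 to 0.85 m from the base axis. Payload 12.5 kg.
Tool frame: the origin (TCP) lies midway between the tips of the shut fingers; the grasp point (between the pads) lies 19 mm behind it (arm.grip_point_offset is the distance from the TCP to the grasp point, in m); z points along the fingers, y is the line along which they close (so a half turn about z gives the same grasp; the last joint's range is limited). The gripper opens to 93 mm and grips with 3 to 60 N. Pads are 15 mm wide; open, the fingers measure 128 mm over their backs; the gripper's body (75 mm by 188 mm) begins 65 mm behind the grasp point.
Start: joints at [1.224, 0.351, 1.652, -0, 1.139, -0.085], TCP at [0.142, 0.531, 0.219] pointing down, gripper open.
Joint ranges: [-2.75, 2.75], [-0.79, 2.1], [0.01, 2.65], [-1.57, 4.71], [0.07, 3.14], [-2.87, 2.87]. Speed limits (rad/s): [2.22, 2.22, 2.79, 3.14, 3.14, 3.14].

INTERFACE

Orientations are given as a rotation vector (axis times angle).
In Python, from workcell import arm, viewer gives the robot as it stands.
- The arm moves only by the tool drive_tool, never from a script. Its argument "plan" is a list of rows, each an object with "linear": the shift along the world's x, y, z in cm, a list of three; "rot": the turn, a rotation vector about the world's x, y, z in rad, a list of three; "grip": the finger opening in cm, from 0 to 9.3. A call has 1 to 10 rows; each row is the pose to reach, as a shift and turn from the pose commanded when the call began; what a row does not reach only later rows make up. A row lasts 1/8 s, in which the tool goes at most 62.5 mm and 10.7 degrees, less where a joint would pass 70% of its speed; a pose out of reach is approached as far as the arm can. A call with a gripper value outside its range is refused whole. The fingers move at their own pace and stop on an object; "grip_force" is the grip in N (left out, the last holds). Time passes only in rows, so rows that repeat a pose let the fingers close. It gives the time, the measured TCP pose, the force, the opening and the grip force at its end, in the units of the state.
- arm.observe(): the state, without advancing time (a new reading comes with each control period).
- viewer.grab_frame(name): name is "side" or "top" or "wrist"; returns (picture, depth): 420x560x3 uint8, red, green, blue; 420x560 float32, m along the optical axis (not along the pixel's ray), 0 where there is no reading.
- viewer.calibration(name): a dict with "mtx" (3x3 intrinsics, pixels), "k1" (the pictures are not rectified: a ray, as slopes to the right and down, at radius r is drawn at 1 + k1 r^2 times it, then the intrinsics apply), "R" (3x3) and "t" (3): a world point X has camera coordinates R X + t; the wrist camera has in their place "T_tool_cam" (4x4, takes a point from camera to tool coordinates, whose origin is the TCP and whose axes are the flange's). Camera axes: x right, y down, z forward; pixel columns grow to the right and rows downward; lengths in m; the calibration is good to about 2 mm. A picture is of the moment at which its call begins: read the wrist's pose just before it. calibration takes no time and is no camera call.
- arm.finish_job(): hands the job in; it is judged then, once.
The state is a dict: "time_s": time; "joint_pos": joint angles; "joint_vel": joint speeds; "effort": joint torques, N m; "tcp_pos": TCP position; "eef_rot": TCP orientation; "wrist_force": force on the tool from outside, world axes, zero at the start; "wrist_torque": the same for the moment, N m; "finger_gap": opening from 0.0 (shut) to 1.0 (fully open); "finger_force": force on a finger pad.
Only numpy, scipy, OpenCV 4.12 (cv2) and the standard library are available. Lean on these libraries where they do the work, as an engineer would, in place of code of your own. Each camera call takes 0.05 s, during which the arm holds its last target. There are 200 camera calls.

## Working session

There is one attempt and no reset: what is moved stays moved. The work goes in short steps, Python scripts to look and compute and a tool call to move; the robot and the scene stay as the last step left them, time stands still between calls to the robot, and variables do not carry over. Pictures are saved under pics/ and viewed, at most 20 in all, crops included, and the job is handed in when it is done.

Besides the shell and the picture viewer there is one more tool, called after "Emit:" in YAML: its name, and indented under it one key for each argument. drive_tool: Moves the arm, as the interface text tells. Its arguments: {"type":"object","properties":{"plan":{"type":"array","items":{"type":"object","properties":{"linear":{"type":"array","items":{"type":"number"}},"rot":{"type":"array","items":{"type":"number"}},"grip":{"type":"number"}}}},"grip_force":{"type":"number"}},"required":["plan"]}

```bash
mkdir -p pics; cat > h.py <<'E'
import numpy as np,cv2
from workcell import arm,viewer
from scipy.spatial.transform import Rotation as Ro
def grab(n,f):
    s=arm.observe(); p,d=viewer.grab_frame(n); cv2.imwrite(f'pics/{f}.png',p[:,:,::-1]); c=viewer.calibration(n)
    if 'T_tool_cam' in c:
        T=np.eye(4);T[:3,:3]=Ro.from_rotvec(s['eef_rot']).as_matrix();T[:3,3]=s['tcp_pos'];T=T@np.array(c['T_tool_cam'])
    else:
        T=np.eye(4);R=np.array(c['R']);T[:3,:3]=R.T;T[:3,3]=-R.T@np.array(c['t'])
    np.savez(f'pics/{f}.npz',p=p,d=d,T=T,K=np.array(c['mtx']),k1=c['k1'])
def rays(f,uv):
    z=np.load(f'pics/{f}.npz');D=np.array([z['k1'],0,0,0,0.])
    n=cv2.undistortPoints(np.array(uv,float).reshape(-1,1,2),z['K'],D)[:,0]
    return z,np.c_[n,np.ones(len(n))]
def onz(f,uv,h):  # intersect with plane z=h
    z,r=rays(f,uv);w=r@z['T'][:3,:3].T;o=z['T'][:3,3]
    return o+w*((h-o[2])/w[:,2])[:,None]
def dep(f,uv):
    z,r=rays(f,uv);d=np.array([z['d'][int(v),int(u)] for u,v in uv])
    return (r*d[:,None])@z['T'][:3,:3].T+z['T'][:3,3]
E
python3 -c "
from h import *
grab('top','top0');grab('side','side0');s=arm.observe();print(s,arm.grip_point_offset)
print(viewer.calibration('wrist'),viewer.calibration('top'))"
```

```text
{'time_s': 0.1, 'joint_pos': array([ 1.22439942e+00,  3.51150539e-01,  1.65235469e+00,  1.40772313e-05,
        1.13909915e+00, -8.45808220e-02]), 'joint_vel': array([ 0.00162103,  0.00011193, -0.0036931 , -0.00045597, -0.00061053,
        0.00074149]), 'effort': array([ 6.89905446e-04, -4.98025346e+01, -2.85706401e+01,  7.00328685e-02,
        2.39221629e-02, -9.64546416e-06]), 'tcp_pos': array([0.14221642, 0.53097731, 0.21817474]), 'eef_rot': array([-4.10065398e-01, -3.11448402e+00,  1.54804878e-03]), 'wrist_force': array([ 0.32065667, -0.70918023,  0.49059879]), 'wrist_torque': array([ 0.02298011, -0.03791593, -0.04308624]), 'finger_force': 0.0, 'finger_gap': 0.9986686485069769} 0.0188
{'mtx': array([[340.29573672,   0.        , 285.53586496],
       [  0.        , 340.29573672, 209.92177625],
       [  0.        ,   0.        ,   1.        ]]), 'k1': -0.0806369923088384, 'T_tool_cam': array([[-2.36427777e-04, -9.70000120e-01, -2.43104321e-01,
         6.79633278e-02],
       [ 9.99999847e-01, -3.50980169e-04,  4.27894761e-04,
        -1.97910291e-03],
       [-5.00382765e-04, -2.43104183e-01,  9.70000055e-01,
        -1.65243795e-01],
       [ 0.00000000e+00,  0.00000000e+00,  0.00000000e+00,
         1.00000000e+00]])} {'mtx': array([[526.32293624,   0.        , 290.93147935],
       [  0.        , 526.32293624, 211.47643984],
       [  0.        ,   0.        ,   1.        ]]), 'k1': 0.006599266323141645, 'R': array([[ 0.01435411, -0.99989254, -0.00297929],
       [-0.98339205, -0.01357797, -0.18098538],
       [ 0.18092548,  0.00552769, -0.98348127]]), 't': array([0.03556749, 0.40949543, 1.50165896])}
```

View pics/top0.png

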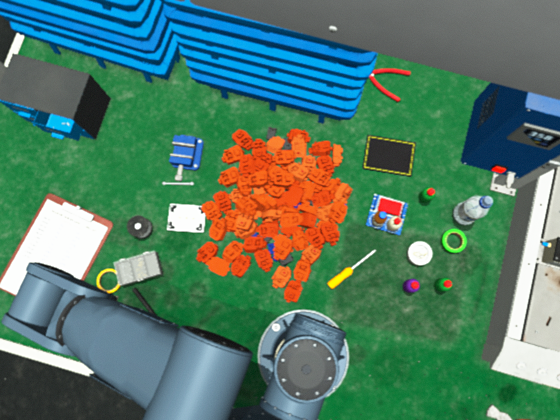

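View pics/side0.png

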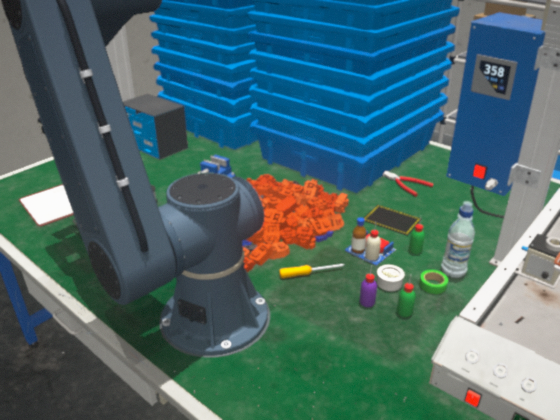

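The top picture shows the caddy at about (388,213), mat at (389,156), cradle at (187,218), with the orange heap between. Green and purple decoys stand to the right of the caddy.

```bash
python3 -c "
from h import *
p=cv2.imread('pics/top0.png')
a=cv2.resize(p[130:250,350:475],None,fx=4.5,fy=4.5,interpolation=cv2.INTER_CUBIC);b=cv2.resize(p[190:245,155:220],None,fx=3.5,fy=3.5,interpolation=cv2.INTER_CUBIC)
c=np.zeros((540,800,3),np.uint8);c[:,:562]=a[:, :562];c[:b.shape[0],565:565+b.shape[1]]=b;cv2.imwrite('pics/c0.png',c)
z=np.load('pics/top0.npz');uv=[(u,v) for u in range(200,460,3) for v in range(120,300,3)];X=dep('top0',uv)
m=X[:,2]<.5
for y in np.arange(-.3,.3,.05):
  print(round(y,2),[ (round(float(X[(abs(X[:,1]-y)<.025)&(abs(X[:,0]-x)<.025)][:,2].max()),2) if ((abs(X[:,1]-y)<.025)&(abs(X[:,0]-x)<.025)).any() else None) for x in np.arange(.25,.65,.05)])
print(onz('top0',[(388,213),(389,156),(187,218)],0.005))
"
```

```text
-0.3 [0.03, 0.04, 0.01, 0.04, 0.03, 0.01, 0.01, 0.01]
-0.25 [0.01, 0.01, 0.1, 0.11, 0.03, 0.0, 0.01, 0.01]
-0.2 [0.01, 0.02, 0.03, 0.11, 0.03, 0.01, 0.01, 0.02]
-0.15 [0.03, 0.01, 0.01, 0.01, 0.03, 0.02, 0.01, 0.01]
-0.1 [0.03, 0.04, 0.06, 0.06, 0.06, 0.05, 0.04, 0.05]
-0.05 [0.01, 0.06, 0.06, 0.06, 0.06, 0.06, 0.06, 0.04]
-0.0 [0.05, 0.04, 0.07, 0.07, 0.07, 0.06, 0.06, 0.05]
0.05 [0.05, 0.06, 0.07, 0.07, 0.07, 0.08, 0.06, 0.06]
0.1 [0.05, 0.05, 0.06, 0.1, 0.08, 0.08, 0.06, 0.05]
0.15 [0.03, 0.04, 0.06, 0.09, 0.09, 0.08, 0.07, 0.05]
0.2 [0.04, 0.04, 0.06, 0.07, 0.07, 0.06, 0.06, 0.03]
0.25 [0.04, 0.04, 0.05, 0.04, 0.03, 0.03, 0.03, 0.04]
[[ 0.41429479 -0.24807398  0.005     ]
 [ 0.59068276 -0.25444086  0.005     ]
 [ 0.39086876  0.35102581  0.005     ]]
```

View pics/c0.png

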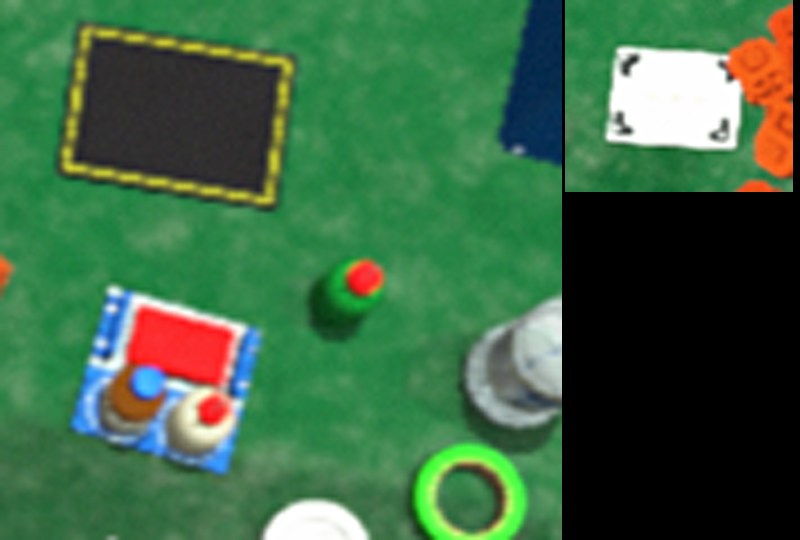

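Emit:
drive_tool:
  plan:
    - {"linear":[3,-3,3],"rot":[0,0,-0.16],"grip":9.3}
    - {"linear":[6,-6,3],"rot":[0,0,-0.32],"grip":9.3}
    - {"linear":[9,-9,3],"rot":[0,0,-0.48],"grip":9.3}
    - {"linear":[12,-12,3],"rot":[0,0,-0.64],"grip":9.3}
    - {"linear":[15,-15,3],"rot":[0,0,-0.8],"grip":9.3}
    - {"linear":[18,-18,3],"rot":[0,0,-0.96],"grip":9.3}
    - {"linear":[21,-21,3],"rot":[0,0,-1.12],"grip":9.3}
    - {"linear":[23,-23,3],"rot":[0,0,-1.28],"grip":9.3}
    - {"linear":[23,-23,3],"rot":[0,0,-1.44],"grip":9.3}
    - {"linear":[23,-23,3],"rot":[0,0,-1.5708],"grip":9.3}

```text
time_s: 1.35
tcp_pos: [0.3725, 0.3008, 0.2484]
eef_rot: [-2.498, -1.905, 0.001]
wrist_force: [0.2, 0.1, 0.5]
finger_gap: 1.0
finger_force: 0.0
```

```bash
python3 -c "
from h import *
grab('wrist','w1')"
```

Emit:
drive_tool:
  plan:
    - {"linear":[1,-6,1],"rot":[0,0,0],"grip":9.3}
    - {"linear":[2,-12,2],"rot":[0,0,0],"grip":9.3}
    - {"linear":[3,-18,2],"rot":[0,0,0],"grip":9.3}
    - {"linear":[4,-24,2],"rot":[0,0,0],"grip":9.3}
    - {"linear":[5,-30,2],"rot":[0,0,0],"grip":9.3}
    - {"linear":[6,-36,2],"rot":[0,0,0],"grip":9.3}
    - {"linear":[7,-42,2],"rot":[0,0,0],"grip":9.3}
    - {"linear":[8,-48,2],"rot":[0,0,0],"grip":9.3}
    - {"linear":[9,-54,2],"rot":[0,0,0],"grip":9.3}
    - {"linear":[9,-58,2],"rot":[0,0,0],"grip":9.3}

```text
time_s: 2.65
tcp_pos: [0.4622, -0.2812, 0.2682]
eef_rot: [-2.491, -1.914, 0.0]
wrist_force: [-0.2, 0.3, -0.1]
finger_gap: 1.0
finger_force: 0.0
```

View pics/w1.png

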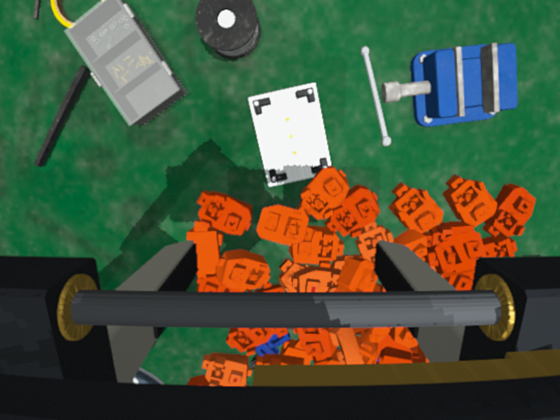

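The cradle is at about (290,135), with heap pieces almost touching its -y end near (325,180). I'll take the caddy view and enlarge both.

```bash
python3 -c "
from h import *
grab('wrist','w2')
p=cv2.imread('pics/w1.png')
cv2.imwrite('pics/c1.png',cv2.resize(p[70:220,220:370],None,fx=4,fy=4,interpolation=cv2.INTER_CUBIC))"
```

```text
(no output)
```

View pics/c1.png

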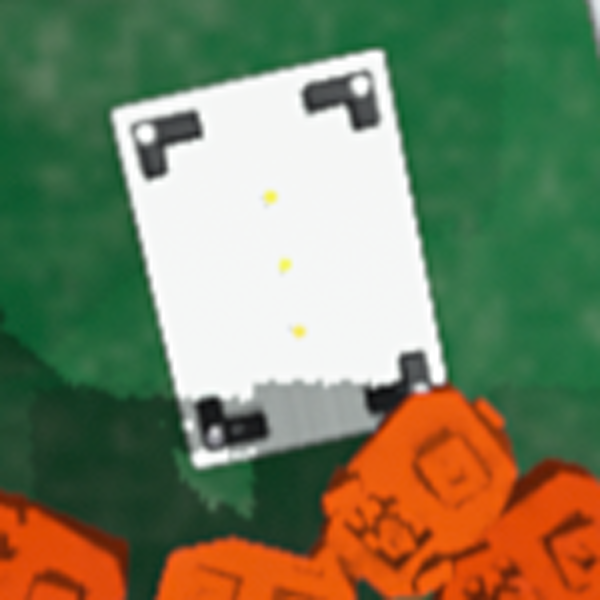

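View pics/w2.png

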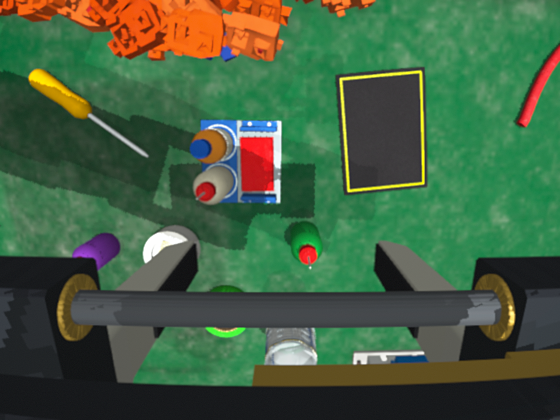

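```bash
cat > m.py <<'E'
from h import *
def box(P):
    (c,s,a)=cv2.minAreaRect((P[:,:2]*1000).astype(np.float32)); return np.round(c,1),np.round(s,1),round(a,1)
def mask(f,x0,y0,x1,y1,fn,h):
    p=np.load(f'pics/{f}.npz')['p'].astype(int);m=np.zeros(p.shape[:2],np.uint8)
    m[y0:y1,x0:x1]=fn(p[y0:y1,x0:x1,0],p[y0:y1,x0:x1,1],p[y0:y1,x0:x1,2])
    n,l,st,_=cv2.connectedComponentsWithStats(m);k=1+st[1:,4].argmax()
    v,u=np.where(l==k);return onz(f,np.c_[u,v],h)
E
python3 -c "
from m import *
print('case',box(mask('w2',232,125,285,200,lambda r,g,b:(r>150)&(g<90)&(b<90),.024)))
print('mat',box(mask('w2',330,60,435,200,lambda r,g,b:(r>150)&(g>130)&(b<110),.003)))
Q=np.array([(113,108),(383,50),(197,467)])/4.+[220,70]
P=onz('w1',Q,.005);print('cradle',P,np.linalg.norm(P[0]-P[1]),np.linalg.norm(P[0]-P[2]),'ctr',(P[1]+P[2])/2, np.degrees(np.arctan2(*(P[1]-P[0])[[1,0]])))
print(dep('w1',[(325,172),(320,180),(335,185),(292,145)]))
p=cv2.imread('pics/w2.png')
cv2.imwrite('pics/c2.png',cv2.resize(p[105:220,170:310],None,fx=5,fy=5,interpolation=cv2.INTER_CUBIC))
"
```

```text
case (array([ 432.8, -253. ]), array([64.2, 38.9]), 75.8)
mat (array([ 593.7, -257.3]), array([141.6, 101.8]), 81.2)
cradle [[0.35551505 0.4059642  0.005     ]
 [0.43457988 0.40092043 0.005     ]
 [0.35004464 0.29838145 0.005     ]] 0.07922554016097495 0.10772173780937466 ctr [0.39231226 0.34965094 0.005     ] -3.6501112924371104
[[0.41876678 0.30035597 0.01965508]
 [0.41096357 0.29245538 0.0179462 ]
 [0.42584947 0.28370432 0.02608392]
 [0.38983419 0.33957045 0.00564966]]
```

View pics/c2.png

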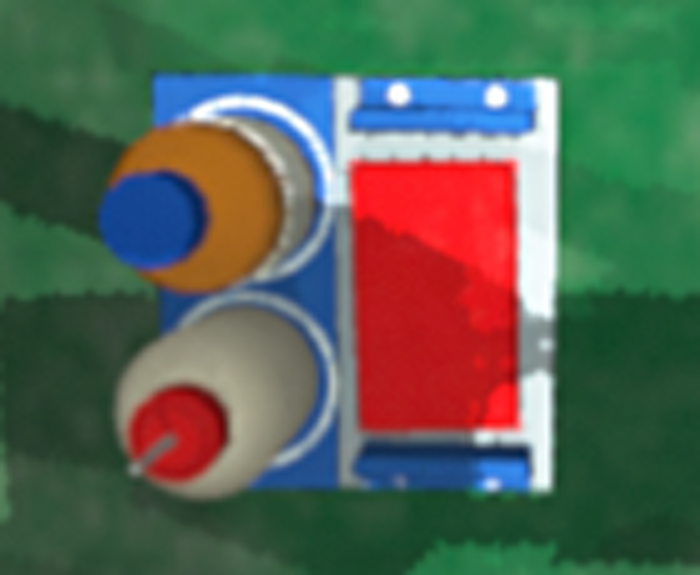

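```bash
python3 -c "
from m import *
Q=lambda a:np.array(a)/5.+[170,105]
P=onz('w2',Q([(557,78),(551,490)]),.002);S=onz('w2',Q([(152,75),(336,490)]),.005)
d=P[0]-P[1];yaw=np.arctan2(d[1],d[0])-np.pi/2;print(np.linalg.norm(d),np.degrees(yaw))
R=np.array([[np.cos(yaw),-np.sin(yaw)],[np.sin(yaw),np.cos(yaw)]])
c1=(P[0]+P[1])[:2]/2-R@[50,0]*1 if 0 else (P[0]+P[1])[:2]/2-R@[.05,0]
c2=S[0][:2]-R@[-.05,.052]
for y in (yaw,np.radians(-14.2)):
  R=np.array([[np.cos(y),-np.sin(y)],[np.sin(y),np.cos(y)]]);print('c case',np.array([.4328,-.253])-R@[.02,0])
print(c1,c2)
for c in (c1,c2):
  print('amber',c+R@[-.028,.024],'flux',c+R@[-.028,-.024])
"
```

```text
0.10425349656205535 -15.95448877828253
c case [ 0.41357039 -0.24750253]
c case [ 0.41341109 -0.24809385]
[ 0.41198663 -0.24771343] [ 0.41223605 -0.24819077]
amber [ 0.39072953 -0.21757814] flux [ 0.37895478 -0.26411151]
amber [ 0.39097896 -0.21805547] flux [ 0.37920421 -0.26458885]
```

Emit:
drive_tool:
  plan:
    - {"linear":[-3.5,3.2,-3],"rot":[0,0,0],"grip":6.8}
    - {"linear":[-7.1,6.3,-6],"rot":[0,0,0],"grip":6.8}
    - {"linear":[-7.1,6.3,-10],"rot":[0,0,0],"grip":6.8}
    - {"linear":[-7.1,6.3,-10],"rot":[0,0,0],"grip":6.8}
    - {"linear":[-7.1,6.3,-10],"rot":[0,0,0],"grip":6.8}

```text
time_s: 3.32
tcp_pos: [0.3921, -0.2163, 0.1698]
eef_rot: [2.491, 1.913, 0.001]
wrist_force: [0.5, -0.3, 0.2]
finger_gap: 0.731
finger_force: 0.0
```

```bash
python3 -c "
from h import *
grab('wrist','w3');s=arm.observe();print(s['tcp_pos'],s['finger_gap'])"
```

```text
[ 0.39222821 -0.21635828  0.16995577] 0.7350413515528061
```

View pics/w3.png

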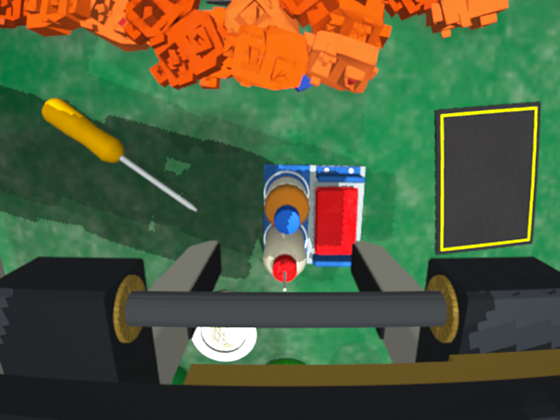

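Fingers are centred at column 287 on the amber bottle (287,220). I'll descend and grip.

Emit:
drive_tool:
  plan:
    - {"linear":[0,-0.1,-4],"rot":[0,0,0],"grip":6.8}
    - {"linear":[0,-0.1,-8],"rot":[0,0,0],"grip":6.8}
    - {"linear":[0,-0.1,-11],"rot":[0,0,0],"grip":6.8}
    - {"linear":[0,-0.1,-13.7],"rot":[0,0,0],"grip":6.8}
    - {"linear":[0,-0.1,-13.7],"rot":[0,0,0],"grip":6.8}
    - {"linear":[0,-0.1,-13.7],"rot":[0,0,0],"grip":3.4}
    - {"linear":[0,-0.1,-13.7],"rot":[0,0,0],"grip":3.4}
    - {"linear":[0,-0.1,-13.7],"rot":[0,0,0],"grip":3.4}
    - {"linear":[0,-0.1,-13.7],"rot":[0,0,0],"grip":3.4}
    - {"linear":[0,-0.1,-13.7],"rot":[0,0,0],"grip":3.4}
  grip_force: 20

```text
time_s: 4.62
tcp_pos: [0.3917, -0.217, 0.0322]
eef_rot: [2.492, 1.912, 0.0]
wrist_force: [-0.5, 0.4, 6.5]
finger_gap: 0.405
finger_force: 20.0
```

Emit:
drive_tool:
  plan:
    - {"linear":[0,0,1],"rot":[0,0,0],"grip":3.4}
    - {"linear":[0,0,4],"rot":[0,0,0],"grip":3.4}
    - {"linear":[0,0,8],"rot":[0,0,0],"grip":3.4}
    - {"linear":[3,0,8],"rot":[0,0,0],"grip":3.4}
    - {"linear":[8,0,8],"rot":[0,0,0],"grip":3.4}
    - {"linear":[13,-0.3,8],"rot":[0,0,0],"grip":3.4}
    - {"linear":[17.5,-0.6,8],"rot":[0,0,0],"grip":3.4}
    - {"linear":[20.8,-0.6,8],"rot":[0,0,0],"grip":3.4}
    - {"linear":[20.8,-0.6,8],"rot":[0,0,0],"grip":3.4}

```text
time_s: 5.75
tcp_pos: [0.6005, -0.2224, 0.1116]
eef_rot: [2.491, 1.914, 0.0]
wrist_force: [-0.8, -0.1, -1.2]
finger_gap: 0.408
finger_force: 20.0
```

```bash
python3 -c "
from m import *
grab('wrist','w4');s=arm.observe();print(s['tcp_pos'],s['finger_gap'],s['wrist_force'],s['finger_force'])"
```

```text
[ 0.59922084 -0.22240857  0.11147897] 0.4071138625395341 [ 0.07862944 -0.37721242 -1.58891547] 19.98808403383009
```

View pics/w4.png

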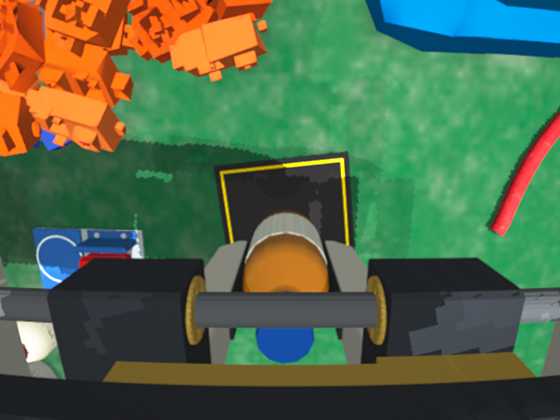

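The amber bottle is held upright over the +y part of the mat. I'll lower it and release.

Emit:
drive_tool:
  plan:
    - {"linear":[0,0,-3],"rot":[0,0,0],"grip":3.4}
    - {"linear":[0,0,-6],"rot":[0,0,0],"grip":3.4}
    - {"linear":[0,0,-7.5],"rot":[0,0,0],"grip":3.4}
    - {"linear":[0,0,-8.1],"rot":[0,0,0],"grip":3.4}
    - {"linear":[0,0,-8.1],"rot":[0,0,0],"grip":3.4}
    - {"linear":[0,0,-8.1],"rot":[0,0,0],"grip":5}
    - {"linear":[0,0,-8.1],"rot":[0,0,0],"grip":7}
    - {"linear":[0,0,-8.1],"rot":[0,0,0],"grip":7}
    - {"linear":[0,0,-4],"rot":[0,0,0],"grip":7}
    - {"linear":[0,0,2],"rot":[0,0,0],"grip":7}

```text
time_s: 7.05
tcp_pos: [0.5984, -0.2224, 0.1315]
eef_rot: [-2.49, -1.911, 0.002]
wrist_force: [0.5, -0.5, -0.7]
finger_gap: 0.747
finger_force: 0.0
```

Emit:
drive_tool:
  plan:
    - {"linear":[0,0,4],"rot":[0,0,0],"grip":6.8}
    - {"linear":[-5.5,-1,4],"rot":[0,0,0],"grip":6.8}
    - {"linear":[-11,-2,4],"rot":[0,0,0],"grip":6.8}
    - {"linear":[-16.5,-3,4],"rot":[0,0,0],"grip":6.8}
    - {"linear":[-22.1,-4.1,4],"rot":[0,0,0],"grip":6.8}
    - {"linear":[-22.1,-4.1,4],"rot":[0,0,0],"grip":6.8}
    - {"linear":[-22.1,-4.1,4],"rot":[0,0,0],"grip":6.8}

```text
time_s: 7.92
tcp_pos: [0.3789, -0.2641, 0.1721]
eef_rot: [2.492, 1.911, 0.001]
wrist_force: [-0.5, 0.6, -0.7]
finger_gap: 0.733
finger_force: 0.0
```

```bash
python3 -c "
from m import *
grab('wrist','w5');s=arm.observe();print(s['tcp_pos'],s['finger_gap'],s['wrist_force'],s['finger_force'])
p=cv2.imread('pics/w5.png');cv2.imwrite('pics/c5.png',p[60:360,:])"
```

```text
[ 0.37918778 -0.26388014  0.17191203] 0.7311127493473104 [-0.06052706 -0.0850501  -0.48837119] 0.0
```

View pics/c5.png

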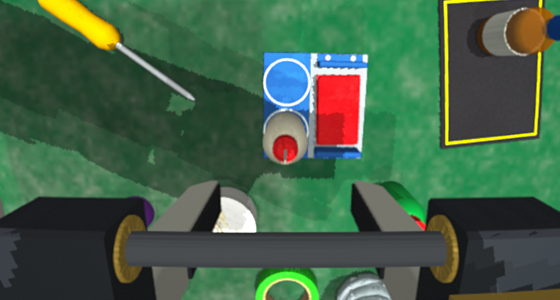

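The amber bottle stands upright on the mat at right, the near seat ring is empty at (287,142), and the flux bottle is centred between the fingers. I'll grip it higher up because of the needle.

Emit:
drive_tool:
  plan:
    - {"linear":[0,0,-4],"rot":[0,0,0],"grip":6.8}
    - {"linear":[0,0,-8],"rot":[0,0,0],"grip":6.8}
    - {"linear":[0,0,-11],"rot":[0,0,0],"grip":6.8}
    - {"linear":[0,0,-13.5],"rot":[0,0,0],"grip":6.8}
    - {"linear":[0,0,-13.5],"rot":[0,0,0],"grip":6.8}
    - {"linear":[0,0,-13.5],"rot":[0,0,0],"grip":3.4}
    - {"linear":[0,0,-13.5],"rot":[0,0,0],"grip":3.4}
    - {"linear":[0,0,-13.5],"rot":[0,0,0],"grip":3.4}
    - {"linear":[0,0,-13.5],"rot":[0,0,0],"grip":3.4}
    - {"linear":[0,0,-13.5],"rot":[0,0,0],"grip":3.4}
  grip_force: 20

```text
time_s: 9.22
tcp_pos: [0.3786, -0.264, 0.0371]
eef_rot: [2.492, 1.912, 0.0]
wrist_force: [0.2, -0.6, 5.8]
finger_gap: 0.398
finger_force: 20.0
```

Emit:
drive_tool:
  plan:
    - {"linear":[0,0,1],"rot":[0,0,0],"grip":3.4}
    - {"linear":[0,0,4],"rot":[0,0,0],"grip":3.4}
    - {"linear":[0,0,9],"rot":[0,0,0],"grip":3.4}
    - {"linear":[3,0,11],"rot":[0,0,0],"grip":3.4}
    - {"linear":[8,0,11],"rot":[0,0,0],"grip":3.4}
    - {"linear":[13,-1.4,11],"rot":[0,0,0],"grip":3.4}
    - {"linear":[18,-2.8,11],"rot":[0,0,0],"grip":3.4}
    - {"linear":[20.9,-2.8,11],"rot":[0,0,0],"grip":3.4}
    - {"linear":[20.9,-2.8,11],"rot":[0,0,0],"grip":3.4}

```text
time_s: 10.35
tcp_pos: [0.5883, -0.2914, 0.1465]
eef_rot: [-2.491, -1.914, -0.0]
wrist_force: [-0.2, 0.4, 0.0]
finger_gap: 0.405
finger_force: 20.0
```

```bash
python3 -c "
from m import *
grab('wrist','w6');s=arm.observe();print(s['tcp_pos'],s['finger_gap'],s['wrist_force'],s['finger_force'])
print('ring',box(mask('w5',258,105,312,170,lambda r,g,b:(r>170)&(g>170)&(b>170),.005)))
print('mat',box(mask('w5',430,50,560,220,lambda r,g,b:(r>150)&(g>130)&(b<110),.003)))
print('case',box(mask('w5',305,125,368,215,lambda r,g,b:(r>130)&(g<90)&(b<90),.024)))
"
```

```text
[ 0.58718407 -0.29142032  0.14647626] 0.3995224224615759 [-0.85145414 -0.88072155 -0.37367795] 19.99933010491077
ring (array([ 392.1, -217. ]), array([52.3, 46.3]), 75.9)
mat (array([ 593.6, -257.3]), array([141.5, 101.1]), 81.3)
case (array([ 430.4, -252.6]), array([64.2, 39.3]), 75.6)
```

View pics/w6.png

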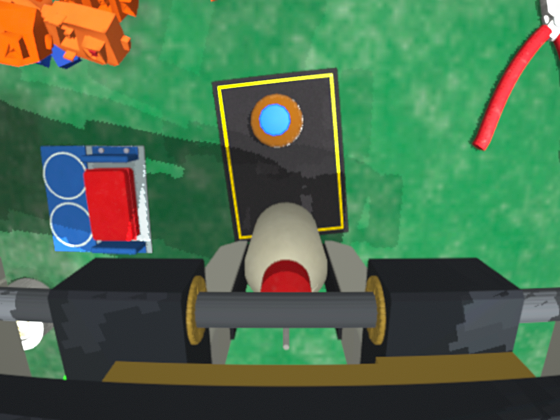

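Amber stands at (276,120) on the mat and flux is held over its -y part. I'll lower, release, and go above the case.

Emit:
drive_tool:
  plan:
    - {"linear":[0,0,-4],"rot":[0,0,0],"grip":3.4}
    - {"linear":[0,0,-8],"rot":[0,0,0],"grip":3.4}
    - {"linear":[0,0,-10.3],"rot":[0,0,0],"grip":3.4}
    - {"linear":[0,0,-11.1],"rot":[0,0,0],"grip":3.4}
    - {"linear":[0,0,-11.1],"rot":[0,0,0],"grip":3.4}
    - {"linear":[0,0,-11.1],"rot":[0,0,0],"grip":5}
    - {"linear":[0,0,-11.1],"rot":[0,0,0],"grip":7}
    - {"linear":[0,0,-11.1],"rot":[0,0,0],"grip":7}
    - {"linear":[0,0,-6],"rot":[0,0,0],"grip":7}
    - {"linear":[0,0,0],"rot":[0,0,0],"grip":7}

```text
time_s: 11.65
tcp_pos: [0.5868, -0.2914, 0.1472]
eef_rot: [-2.491, -1.911, 0.001]
wrist_force: [0.3, 0.5, 1.2]
finger_gap: 0.752
finger_force: 0.0
```

Emit:
drive_tool:
  plan:
    - {"linear":[0,0,4],"rot":[0,0,0],"grip":6.4}
    - {"linear":[-5.5,1,4],"rot":[0,0,0],"grip":6.4}
    - {"linear":[-11,3,4],"rot":[0,0,0],"grip":6.4}
    - {"linear":[-15.5,3.8,4],"rot":[0,0,0],"grip":6.4}
    - {"linear":[-15.5,3.8,0],"rot":[0,0,0],"grip":6.4}
    - {"linear":[-15.5,3.8,-4],"rot":[0,0,0],"grip":6.4}
    - {"linear":[-15.5,3.8,-4],"rot":[0,0,0],"grip":6.4}
    - {"linear":[-15.5,3.8,-4],"rot":[0,0,0],"grip":6.4}

```text
time_s: 12.65
tcp_pos: [0.433, -0.2541, 0.1079]
eef_rot: [2.491, 1.912, 0.001]
wrist_force: [-0.1, 0.3, -0.5]
finger_gap: 0.692
finger_force: 0.0
```

```bash
python3 -c "
from m import *
grab('wrist','w7');s=arm.observe();print(s['tcp_pos'],s['finger_gap'],s['wrist_force'],s['finger_force'])
"
```

```text
[ 0.43314504 -0.25427248  0.10819733] 0.6879873179373334 [ 0.51679448 -0.12135774 -0.14108584] 0.0
```

View pics/w7.png

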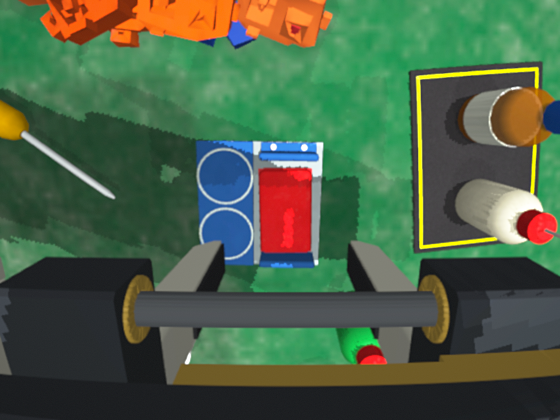

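Both bottles stand upright on the mat, and the case lies at (286,210) in clear view. I'll measure the case and both rings here.

```bash
python3 -c "
from m import *
print('case',box(mask('w7',255,162,316,258,lambda r,g,b:(r>120)&(g<80)&(b<80),.024)))
for n,b,tl in(('ringA',(196,148,256,206),0),('ringF',(196,205,254,260),0)):
  z=np.load('pics/w7.npz')['p'].astype(int)
  x0,y0,x1,y1=b;q=z[y0:y1,x0:x1];m=(q.min(2)>120);v,u=np.where(m);P=onz('w7',np.c_[u+x0,v+y0],.005)[:,:2]*1000
  c=P.mean(0)
  from scipy.optimize import least_squares
  r=least_squares(lambda t:np.hypot(*(P-t[:2]).T)-t[2],[*c,22],loss='soft_l1');print(n,r.x,len(P))
"
```

```text
case (array([ 432.1, -252.3]), array([65.6, 39. ]), 75.0)
ringA [ 392.41001629 -216.87598897   22.01983973] 563
ringF [ 378.62852553 -262.69896317   21.68192234] 387
```

Emit:
drive_tool:
  plan:
    - {"linear":[-0.1,0.2,-4],"rot":[0,0,0],"grip":6.4}
    - {"linear":[-0.1,0.2,-7.5],"rot":[0,0,0],"grip":6.4}
    - {"linear":[-0.1,0.2,-9.3],"rot":[0,0,0],"grip":6.4}
    - {"linear":[-0.1,0.2,-10],"rot":[0,0,0],"grip":6.4}
    - {"linear":[-0.1,0.2,-10],"rot":[0,0,0],"grip":6.4}
    - {"linear":[-0.1,0.2,-10],"rot":[0,0,0],"grip":3.7}
    - {"linear":[-0.1,0.2,-10],"rot":[0,0,0],"grip":3.7}
    - {"linear":[-0.1,0.2,-10],"rot":[0,0,0],"grip":3.7}
    - {"linear":[-0.1,0.2,-10],"rot":[0,0,0],"grip":3.7}
    - {"linear":[-0.1,0.2,-10],"rot":[0,0,0],"grip":3.7}
  grip_force: 25

```text
time_s: 13.95
tcp_pos: [0.4316, -0.2519, 0.007]
eef_rot: [2.492, 1.912, 0.0]
wrist_force: [0.2, 1.1, 6.9]
finger_gap: 0.426
finger_force: 25.0
```

Emit:
drive_tool:
  plan:
    - {"linear":[0,0,1],"rot":[0,0,0],"grip":3.7}
    - {"linear":[0,0,4],"rot":[0,0,0],"grip":3.7}
    - {"linear":[0,0,9],"rot":[0,0,0],"grip":3.7}
    - {"linear":[0,0,14],"rot":[0,0,0],"grip":3.7}
    - {"linear":[0,0,18],"rot":[0,0,0],"grip":3.7}
    - {"linear":[0,0,18],"rot":[0,0,0],"grip":3.7}

```text
time_s: 14.7
tcp_pos: [0.4324, -0.2524, 0.1898]
eef_rot: [2.488, 1.909, 0.003]
wrist_force: [-0.2, 0.5, -1.1]
finger_gap: 0.432
finger_force: 25.0
```

```bash
python3 -c "
from m import *
grab('wrist','w8');s=arm.observe();print(s['tcp_pos'],s['eef_rot'],s['finger_gap'],s['wrist_force'],s['finger_force'])
"
```

```text
[ 0.43153446 -0.25189182  0.1877738 ] [2.49057070e+00 1.91124015e+00 9.95300536e-04] 0.4272600394388001 [ 0.02998307 -0.34077085 -1.42599921] 24.99989479780197
```

View pics/w8.png

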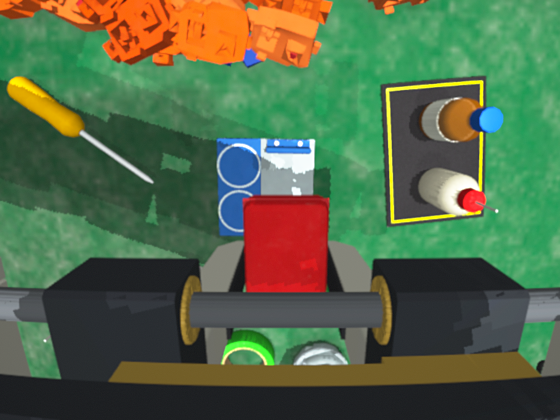

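Emit:
drive_tool:
  plan:
    - {"linear":[-0.4,5.5,0],"rot":[0,0,0.03],"grip":3.7}
    - {"linear":[-0.8,11,0],"rot":[0,0,0.06],"grip":3.7}
    - {"linear":[-1.2,17,0],"rot":[0,0,0.09],"grip":3.7}
    - {"linear":[-1.6,23,0],"rot":[0,0,0.12],"grip":3.7}
    - {"linear":[-2,29,0],"rot":[0,0,0.15],"grip":3.7}
    - {"linear":[-2.5,35,0],"rot":[0,0,0.18],"grip":3.7}
    - {"linear":[-3,41,0],"rot":[0,0,0.208],"grip":3.7}
    - {"linear":[-3.5,47,0],"rot":[0,0,0.208],"grip":3.7}
    - {"linear":[-3.9,51.5,0],"rot":[0,0,0.208],"grip":3.7}
    - {"linear":[-3.9,53.2,0],"rot":[0,0,0.208],"grip":3.7}

```text
time_s: 16.0
tcp_pos: [0.3912, 0.2817, 0.1853]
eef_rot: [-2.277, -2.163, 0.004]
wrist_force: [0.7, 1.3, -0.5]
finger_gap: 0.429
finger_force: 25.0
```

Emit:
drive_tool:
  plan:
    - {"linear":[0,0,0],"rot":[0,0,0],"grip":3.7}
    - {"linear":[0,0,0],"rot":[0,0,0],"grip":3.7}

```text
time_s: 16.25
tcp_pos: [0.3923, 0.279, 0.1862]
eef_rot: [-2.281, -2.16, 0.002]
wrist_force: [-0.1, 0.4, 0.5]
finger_gap: 0.429
finger_force: 25.0
```

```bash
python3 -c "
from m import *
grab('wrist','w9');s=arm.observe();print(s['tcp_pos'],s['eef_rot'],s['finger_gap'],s['wrist_force'],s['finger_force'])
p=cv2.imread('pics/w9.png');cv2.imwrite('pics/c9.png',cv2.resize(p[60:260,190:380],None,fx=3,fy=3,interpolation=cv2.INTER_CUBIC))
"
```

```text
[0.39247197 0.27896851 0.18644028] [ 2.28185617e+00  2.15930298e+00 -1.02371304e-03] 0.42841455103603177 [ 0.46674883  0.40963863 -0.75390763] 24.999879598617554
```

View pics/c9.png

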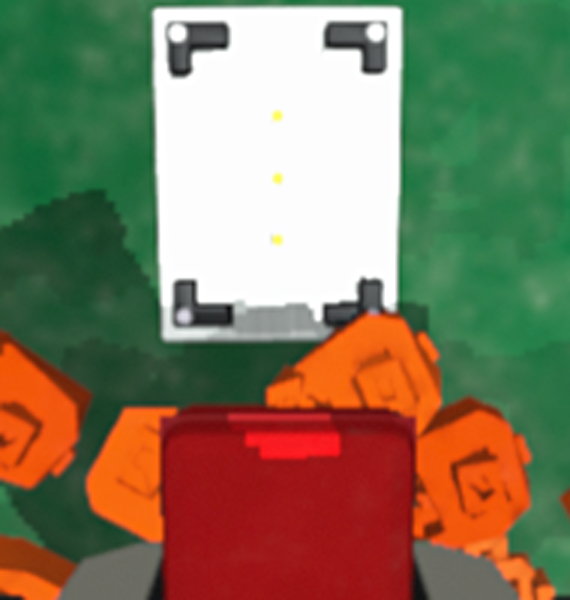

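The cradle is square in view, with the middle dot at (278,179) in the crop. The case's front edge is at crop row ~408-430, columns 163-415.

```bash
python3 -c "
from m import *
Q=lambda a:np.array(a)/3.+[190,60]
P=onz('w9',Q([(152,8),(402,8),(162,340),(278,116),(278,179),(277,240)]),.005);print(P.round(4))
print('ctr',(P[1]+P[2])/2,'yaw short',np.degrees(np.arctan2(*(P[1]-P[0])[[1,0]])),'long',np.degrees(np.arctan2(*(P[0]-P[2])[[1,0]]))-90,'dots',np.degrees(np.arctan2(*(P[3]-P[5])[[1,0]]))-90)
s=arm.observe();R=Ro.from_rotvec(s['eef_rot']).as_matrix();print('tool y ang',np.degrees(np.arctan2(R[1,1],R[0,1])))
for h,a in((.017,[(163,432),(413,432)]),(-.005,[(163,408),(413,410)])):
  E=onz('w9',Q(a),s['tcp_pos'][2]+h);print(((E-s['tcp_pos'])@R).round(4))
"
```

```text
[[0.3546 0.4056 0.005 ]
 [0.4346 0.4012 0.005 ]
 [0.3493 0.2984 0.005 ]
 [0.393  0.3697 0.005 ]
 [0.3919 0.3496 0.005 ]
 [0.3904 0.3298 0.005 ]]
ctr [0.3919106  0.34978835 0.005     ] yaw short -3.2020513400550983 long -2.83170624338986 dots -3.728415716634231
tool y ang -3.1613423578767454
[[ 0.031  -0.0199 -0.017 ]
 [ 0.031   0.0174 -0.017 ]]
[[ 0.0301 -0.0225  0.005 ]
 [ 0.0297  0.02    0.005 ]]
```

Emit:
drive_tool:
  plan:
    - {"linear":[0,4,0],"rot":[0,0,0],"grip":3.7}
    - {"linear":[0,7.2,-2],"rot":[0,0,0],"grip":3.7}
    - {"linear":[0,7.2,-6],"rot":[0,0,0],"grip":3.7}
    - {"linear":[0,7.2,-11],"rot":[0,0,0],"grip":3.7}
    - {"linear":[0,7.2,-14.5],"rot":[0,0,0],"grip":3.7}
    - {"linear":[0,7.2,-15],"rot":[0,0,0],"grip":3.7}
    - {"linear":[0,7.2,-15],"rot":[0,0,0],"grip":3.7}

```text
time_s: 17.18
tcp_pos: [0.393, 0.352, 0.0375]
eef_rot: [2.281, 2.16, 0.001]
wrist_force: [-0.2, -0.0, -0.2]
finger_gap: 0.426
finger_force: 25.0
```

```bash
python3 -c "
from m import *
grab('wrist','w10');s=arm.observe();print(s['tcp_pos'],s['wrist_force'])
p=cv2.imread('pics/w10.png');cv2.imwrite('pics/c10.png',cv2.resize(p[80:310,180:400],None,fx=2.6,fy=2.6,interpolation=cv2.INTER_CUBIC))
"
```

```text
[0.39322186 0.35238433 0.03805302] [ 0.18422936  0.37984975 -0.53168783]
```

View pics/c10.png

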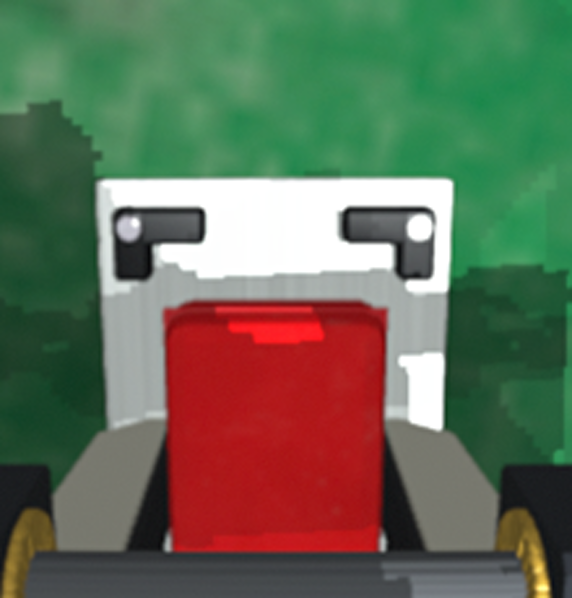

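```bash
python3 -c "
from m import *
Q=lambda a:np.array(a)/2.6+[180,80]
print(onz('w10',Q([(98,180),(452,180)]),.005).round(4));print('bot',onz('w10',Q([(165,309),(387,309)]),.033).round(4));print('top',onz('w10',Q([(165,330),(385,330)]),.055).round(4))
print('stop in', onz('w10',Q([(178,236),(370,236)]),.015).round(4))"
```

```text
[[0.3554 0.4061 0.005 ]
 [0.4339 0.4018 0.005 ]]
bot [[0.3718 0.3819 0.033 ]
 [0.4153 0.3795 0.033 ]]
top [[0.3745 0.3828 0.055 ]
 [0.4123 0.3807 0.055 ]]
stop in [[0.3734 0.3938 0.015 ]
 [0.4143 0.3916 0.015 ]]
```

Emit:
drive_tool:
  plan:
    - {"linear":[0,0.15,-1],"rot":[0,0,0],"grip":3.7}
    - {"linear":[0,0.15,-2.2],"rot":[0,0,0],"grip":3.7}
    - {"linear":[0,0.15,-2.6],"rot":[0,0,0],"grip":3.7}
    - {"linear":[0,0.15,-2.6],"rot":[0,0,0],"grip":3.7}
    - {"linear":[0,0.15,-2.6],"rot":[0,0,0],"grip":3.7}

```text
time_s: 17.85
tcp_pos: [0.3923, 0.3537, 0.0105]
eef_rot: [2.28, 2.161, -0.0]
wrist_force: [-0.1, 0.9, -0.7]
finger_gap: 0.426
finger_force: 25.0
```

Emit:
drive_tool:
  plan:
    - {"linear":[0,0,-0.1],"rot":[0,0,0],"grip":3.7}
    - {"linear":[0,0,-0.1],"rot":[0,0,0],"grip":4.6}
    - {"linear":[0,0,-0.1],"rot":[0,0,0],"grip":6}
    - {"linear":[0,0,-0.1],"rot":[0,0,0],"grip":6}
    - {"linear":[0,0,3],"rot":[0,0,0],"grip":6.4}
    - {"linear":[0,0,9],"rot":[0,0,0],"grip":6.8}
    - {"linear":[0,-4,14],"rot":[0,0,0],"grip":6.8}
    - {"linear":[0,-7,17.5],"rot":[0,0,0],"grip":6.8}
    - {"linear":[0,-7,17.5],"rot":[0,0,0],"grip":6.8}
    - {"linear":[0,-7,17.5],"rot":[0,0,0],"grip":6.8}

```text
time_s: 19.1
tcp_pos: [0.3921, 0.2839, 0.1851]
eef_rot: [-2.281, -2.16, 0.001]
wrist_force: [-0.6, 0.9, -0.0]
finger_gap: 0.73
finger_force: 0.0
```

```bash
python3 -c "
from m import *
grab('wrist','w11');s=arm.observe();print(s['tcp_pos'],s['wrist_force'])
p=cv2.imread('pics/w11.png');cv2.imwrite('pics/c11.png',cv2.resize(p[50:200,210:360],None,fx=4,fy=4,interpolation=cv2.INTER_CUBIC))
C=box(mask('w11',210,50,360,200,lambda r,g,b:(r>110)&(g<60)&(b<60),.027));print(C)
"
```

```text
[0.39191282 0.28397693 0.1846394 ] [-0.57375566  0.22369408 -0.47894143]
(array([391. , 352.6]), array([61.7, 37.7]), 87.0)
```

View pics/c11.png

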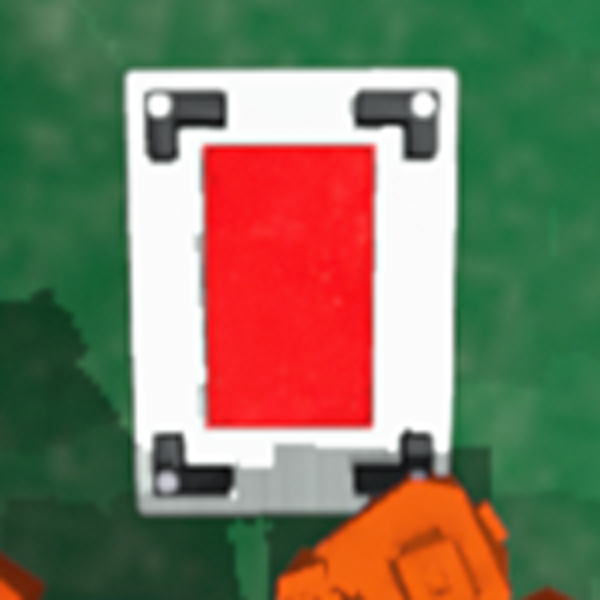

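```bash
python3 -c "
from m import *
Q=lambda a:np.array(a)/4.+[210,50]
c=onz('w11',Q([(203,144),(376,145),(373,429),(206,428)]),.027);print(c.round(4),c.mean(0),np.linalg.norm(c[0]-c[1]),np.linalg.norm(c[0]-c[3]))
P=onz('w11',Q([(126,70),(459,71),(140,516)]),.005);print(P.round(4),(P[1]+P[2])/2)
S=onz('w11',Q([(224,124),(236,466)]),.015);print(S)"
```

```text
[[0.3737 0.3852 0.027 ]
 [0.4128 0.3828 0.027 ]
 [0.4093 0.3186 0.027 ]
 [0.37   0.321  0.027 ]] [0.39144593 0.35192006 0.027     ] 0.039228361564470494 0.06432687461052404
[[0.3549 0.4059 0.005 ]
 [0.4348 0.4013 0.005 ]
 [0.3498 0.2977 0.005 ]] [0.3922899  0.34948688 0.005     ]
[[0.37812705 0.39078873 0.015     ]
 [0.37577853 0.31023728 0.015     ]]
```

The case lies flat inside the stops but about 2 mm too far towards +y, so I'll regrip it and nudge it.

Emit:
drive_tool:
  plan:
    - {"linear":[0,4,-3],"rot":[0,0,0],"grip":6.2}
    - {"linear":[0,7,-8],"rot":[0,0,0],"grip":6.2}
    - {"linear":[0,7,-13],"rot":[0,0,0],"grip":6.2}
    - {"linear":[0,7,-16.5],"rot":[0,0,0],"grip":6.2}
    - {"linear":[0,7,-17.4],"rot":[0,0,0],"grip":6.2}
    - {"linear":[0,7,-17.4],"rot":[0,0,0],"grip":6.2}
    - {"linear":[0,7,-17.4],"rot":[0,0,0],"grip":3.7}
    - {"linear":[0,7,-17.4],"rot":[0,0,0],"grip":3.7}
    - {"linear":[0,7,-17.4],"rot":[0,0,0],"grip":3.7}
    - {"linear":[0,7,-17.4],"rot":[0,0,0],"grip":3.7}

```text
time_s: 20.4
tcp_pos: [0.3927, 0.354, 0.0124]
eef_rot: [2.28, 2.161, 0.002]
wrist_force: [-2.9, -1.0, 7.5]
finger_gap: 0.424
finger_force: 25.0
```

Emit:
drive_tool:
  plan:
    - {"linear":[0,0,0.3],"rot":[0,0,0],"grip":3.7}
    - {"linear":[0.05,-0.2,0.3],"rot":[0,0,0],"grip":3.7}
    - {"linear":[0.05,-0.2,0.3],"rot":[0,0,0],"grip":3.7}
    - {"linear":[0.05,-0.2,0],"rot":[0,0,0],"grip":3.7}
    - {"linear":[0.05,-0.2,0],"rot":[0,0,0],"grip":3.7}
    - {"linear":[0.05,-0.2,0],"rot":[0,0,0],"grip":4.6}
    - {"linear":[0.05,-0.2,0],"rot":[0,0,0],"grip":6}
    - {"linear":[0.05,-0.2,0],"rot":[0,0,0],"grip":6}
    - {"linear":[0.05,-0.2,4],"rot":[0,0,0],"grip":6.4}
    - {"linear":[0.05,-0.2,9],"rot":[0,0,0],"grip":6.8}

```text
time_s: 21.65
tcp_pos: [0.3923, 0.3513, 0.1019]
eef_rot: [-2.28, -2.161, 0.004]
wrist_force: [0.3, 0.7, 1.0]
finger_gap: 0.718
finger_force: 0.0
```

Emit:
drive_tool:
  plan:
    - {"linear":[0,-4,5],"rot":[0,0,0],"grip":6.8}
    - {"linear":[0,-7,8.5],"rot":[0,0,0],"grip":6.8}
    - {"linear":[0,-7,8.5],"rot":[0,0,0],"grip":6.8}
    - {"linear":[0,-7,8.5],"rot":[0,0,0],"grip":6.8}

```text
time_s: 22.15
tcp_pos: [0.3926, 0.2819, 0.186]
eef_rot: [-2.281, -2.16, 0.001]
wrist_force: [0.4, 0.3, 0.3]
finger_gap: 0.729
finger_force: 0.0
```

```bash
python3 -c "
from m import *
grab('wrist','w12');s=arm.observe();print(s['tcp_pos'],s['eef_rot'],s['time_s'])
for f in('w11','w12'):
  C=box(mask(f,210,50,360,200,lambda r,g,b:(r>110)&(g<60)&(b<60),.027));print(C)
"
```

```text
[0.39239073 0.28198044 0.18560836] [-2.27978113 -2.16081478  0.00236759] 22.2
(array([391. , 352.6]), array([61.7, 37.7]), 87.0)
(array([391.4, 350.1]), array([62.9, 37.8]), 87.2)
```

The case is now centred to within about 0.5 mm. On to the amber bottle.

Emit:
drive_tool:
  plan:
    - {"linear":[2,-5,0.2],"rot":[0,0,-0.02],"grip":6.8}
    - {"linear":[4,-10,0.2],"rot":[0,0,-0.04],"grip":6.8}
    - {"linear":[6,-15,0.2],"rot":[0,0,-0.06],"grip":6.8}
    - {"linear":[8,-20.5,0.2],"rot":[0,0,-0.08],"grip":6.8}
    - {"linear":[10.5,-26,0.2],"rot":[0,0,-0.1],"grip":6.8}
    - {"linear":[13,-31.5,0.2],"rot":[0,0,-0.12],"grip":6.8}
    - {"linear":[15,-37,0.2],"rot":[0,0,-0.14],"grip":6.8}
    - {"linear":[17.5,-42.5,0.2],"rot":[0,0,-0.16],"grip":6.8}
    - {"linear":[20,-48,0.2],"rot":[0,0,-0.19],"grip":6.8}
    - {"linear":[20.7,-50.4,0.2],"rot":[0,0,-0.208],"grip":6.8}

```text
time_s: 23.45
tcp_pos: [0.6005, -0.2242, 0.1863]
eef_rot: [-2.493, -1.909, 0.002]
wrist_force: [-0.3, 0.1, 0.1]
finger_gap: 0.732
finger_force: 0.0
```

Emit:
drive_tool:
  plan:
    - {"linear":[0,0,0],"rot":[0,0,0],"grip":6.8}
    - {"linear":[0,0,0],"rot":[0,0,0],"grip":6.8}
    - {"linear":[0,0,0],"rot":[0,0,0],"grip":6.8}

```text
time_s: 23.82
tcp_pos: [0.5998, -0.2209, 0.1884]
eef_rot: [-2.49, -1.914, 0.0]
wrist_force: [-0.6, -0.2, 0.3]
finger_gap: 0.731
finger_force: 0.0
```

Emit:
drive_tool:
  plan:
    - {"linear":[-0.1,-0.1,-5],"rot":[0,0,0],"grip":6.8}
    - {"linear":[-0.1,-0.1,-10],"rot":[0,0,0],"grip":6.8}
    - {"linear":[-0.1,-0.1,-14],"rot":[0,0,0],"grip":6.8}
    - {"linear":[-0.1,-0.1,-15.6],"rot":[0,0,0],"grip":6.8}
    - {"linear":[-0.1,-0.1,-15.6],"rot":[0,0,0],"grip":6.8}
    - {"linear":[-0.1,-0.1,-15.6],"rot":[0,0,0],"grip":3.4}
    - {"linear":[-0.1,-0.1,-15.6],"rot":[0,0,0],"grip":3.4}
    - {"linear":[-0.1,-0.1,-15.6],"rot":[0,0,0],"grip":3.4}
    - {"linear":[-0.1,-0.1,-15.6],"rot":[0,0,0],"grip":3.4}
    - {"linear":[-0.1,-0.1,-15.6],"rot":[0,0,0],"grip":3.4}
  grip_force: 20

```text
time_s: 25.08
tcp_pos: [0.5991, -0.2234, 0.0332]
eef_rot: [2.492, 1.912, 0.001]
wrist_force: [-1.3, -0.0, 4.6]
finger_gap: 0.402
finger_force: 20.0
```

Emit:
drive_tool:
  plan:
    - {"linear":[0,0,1],"rot":[0,0,0],"grip":3.4}
    - {"linear":[0,0,4],"rot":[0,0,0],"grip":3.4}
    - {"linear":[0,0,8],"rot":[0,0,0],"grip":3.4}
    - {"linear":[-3,0,8],"rot":[0,0,0],"grip":3.4}
    - {"linear":[-8,0,8],"rot":[0,0,0],"grip":3.4}
    - {"linear":[-13,0.2,8],"rot":[0,0,0],"grip":3.4}
    - {"linear":[-18,0.5,8],"rot":[0,0,0],"grip":3.4}
    - {"linear":[-20.7,0.5,8],"rot":[0,0,0],"grip":3.4}
    - {"linear":[-20.7,0.5,8],"rot":[0,0,0],"grip":3.4}
    - {"linear":[-20.7,0.5,8],"rot":[0,0,0],"grip":3.4}

```text
time_s: 26.32
tcp_pos: [0.3926, -0.2186, 0.1131]
eef_rot: [2.492, 1.912, 0.001]
wrist_force: [-0.4, -0.2, -0.8]
finger_gap: 0.406
finger_force: 20.0
```

```bash
python3 -c "
from m import *
s=arm.observe();print(s['tcp_pos'],s['eef_rot'],s['time_s'],s['wrist_force'])"
```

```text
[ 0.39261563 -0.21856409  0.11305043] [2.49161076e+00 1.91172846e+00 6.35485559e-04] 26.325 [-0.35970803 -0.16641728 -0.75172513]
```

Emit:
drive_tool:
  plan:
    - {"linear":[-0.05,0.05,-3],"rot":[0,0,0],"grip":3.4}
    - {"linear":[-0.05,0.05,-6],"rot":[0,0,0],"grip":3.4}
    - {"linear":[-0.05,0.05,-7.3],"rot":[0,0,0],"grip":3.4}
    - {"linear":[-0.05,0.05,-7.8],"rot":[0,0,0],"grip":3.4}
    - {"linear":[-0.05,0.05,-7.8],"rot":[0,0,0],"grip":3.4}
    - {"linear":[-0.05,0.05,-7.8],"rot":[0,0,0],"grip":5}
    - {"linear":[-0.05,0.05,-7.8],"rot":[0,0,0],"grip":7}
    - {"linear":[-0.05,0.05,-7.8],"rot":[0,0,0],"grip":7}
    - {"linear":[-0.05,0.05,-4],"rot":[0,0,0],"grip":7}
    - {"linear":[-0.05,0.05,2],"rot":[0,0,0],"grip":7}

```text
time_s: 27.58
tcp_pos: [0.3905, -0.2172, 0.1329]
eef_rot: [-2.49, -1.91, 0.002]
wrist_force: [1.1, -0.8, 0.6]
finger_gap: 0.754
finger_force: 0.0
```

Emit:
drive_tool:
  plan:
    - {"linear":[0,0,5],"rot":[0,0,0],"grip":6.8}
    - {"linear":[5,-2,5],"rot":[0,0,0],"grip":6.8}
    - {"linear":[10,-4,5],"rot":[0,0,0],"grip":6.8}
    - {"linear":[15,-6,5],"rot":[0,0,0],"grip":6.8}
    - {"linear":[19.4,-7.3,5],"rot":[0,0,0],"grip":6.8}
    - {"linear":[19.4,-7.3,5],"rot":[0,0,0],"grip":6.8}
    - {"linear":[19.4,-7.3,5],"rot":[0,0,0],"grip":6.8}

```text
time_s: 28.45
tcp_pos: [0.5846, -0.2904, 0.1822]
eef_rot: [-2.491, -1.912, 0.001]
wrist_force: [-0.8, -0.6, -0.4]
finger_gap: 0.733
finger_force: 0.0
```

```bash
python3 -c "
from m import *
grab('wrist','w13');s=arm.observe();print(s['tcp_pos'],s['eef_rot'],s['time_s'],s['wrist_force'])"
```

```text
[ 0.58450716 -0.290463    0.18256944] [-2.49191444e+00 -1.91195618e+00  4.98859096e-04] 28.5 [ 0.02757226  0.01110538 -0.32953   ]
```

View pics/w13.png

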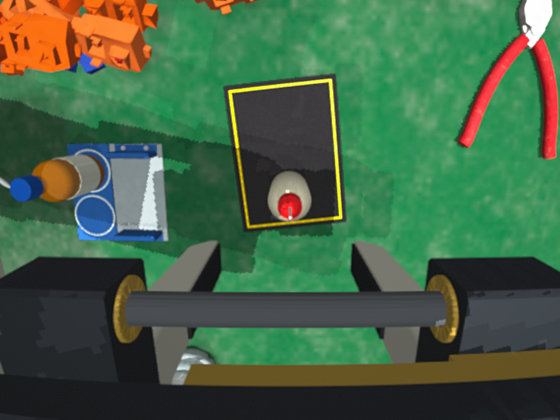

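Amber is back on its seat at about (90,175) and flux stands centred at (290,195). I'll grip flux next.

Emit:
drive_tool:
  plan:
    - {"linear":[0.2,-0.1,-5],"rot":[0,0,0],"grip":6.8}
    - {"linear":[0.2,-0.1,-10],"rot":[0,0,0],"grip":6.8}
    - {"linear":[0.2,-0.1,-13.5],"rot":[0,0,0],"grip":6.8}
    - {"linear":[0.2,-0.1,-14.7],"rot":[0,0,0],"grip":6.8}
    - {"linear":[0.2,-0.1,-14.7],"rot":[0,0,0],"grip":6.8}
    - {"linear":[0.2,-0.1,-14.7],"rot":[0,0,0],"grip":3.4}
    - {"linear":[0.2,-0.1,-14.7],"rot":[0,0,0],"grip":3.4}
    - {"linear":[0.2,-0.1,-14.7],"rot":[0,0,0],"grip":3.4}
    - {"linear":[0.2,-0.1,-14.7],"rot":[0,0,0],"grip":3.4}
    - {"linear":[0.2,-0.1,-14.7],"rot":[0,0,0],"grip":3.4}

```text
time_s: 29.75
tcp_pos: [0.5875, -0.2919, 0.0361]
eef_rot: [2.492, 1.912, 0.0]
wrist_force: [-0.4, 0.7, 4.6]
finger_gap: 0.403
finger_force: 20.0
```

Emit:
drive_tool:
  plan:
    - {"linear":[0,0,1],"rot":[0,0,0],"grip":3.4}
    - {"linear":[0,0,5],"rot":[0,0,0],"grip":3.4}
    - {"linear":[0,0,10],"rot":[0,0,0],"grip":3.4}
    - {"linear":[-3,0,11],"rot":[0,0,0],"grip":3.4}
    - {"linear":[-8,0.5,11],"rot":[0,0,0],"grip":3.4}
    - {"linear":[-13,1.4,11],"rot":[0,0,0],"grip":3.4}
    - {"linear":[-18,2.3,11],"rot":[0,0,0],"grip":3.4}
    - {"linear":[-20.8,2.8,11],"rot":[0,0,0],"grip":3.4}
    - {"linear":[-20.8,2.8,11],"rot":[0,0,0],"grip":3.4}
    - {"linear":[-20.8,2.8,11],"rot":[0,0,0],"grip":3.4}

```text
time_s: 31.0
tcp_pos: [0.3801, -0.2642, 0.1461]
eef_rot: [2.492, 1.912, 0.001]
wrist_force: [0.5, -0.5, -1.5]
finger_gap: 0.401
finger_force: 20.0
```

```bash
python3 -c "
from m import *
s=arm.observe();print(s['tcp_pos'],s['eef_rot'],s['time_s'],s['wrist_force'])"
```

```text
[ 0.38010827 -0.26417118  0.14610409] [2.49161209e+00 1.91155028e+00 5.25784086e-04] 31.0 [ 0.52116085 -0.4701615  -1.52266458]
```

Emit:
drive_tool:
  plan:
    - {"linear":[-0.12,0.05,-4],"rot":[0,0,0],"grip":3.4}
    - {"linear":[-0.12,0.05,-8],"rot":[0,0,0],"grip":3.4}
    - {"linear":[-0.12,0.05,-10.2],"rot":[0,0,0],"grip":3.4}
    - {"linear":[-0.12,0.05,-10.8],"rot":[0,0,0],"grip":3.4}
    - {"linear":[-0.12,0.05,-10.8],"rot":[0,0,0],"grip":3.4}
    - {"linear":[-0.12,0.05,-10.8],"rot":[0,0,0],"grip":5}
    - {"linear":[-0.12,0.05,-10.8],"rot":[0,0,0],"grip":7}
    - {"linear":[-0.12,0.05,-10.8],"rot":[0,0,0],"grip":7}
    - {"linear":[-0.12,0.05,-7],"rot":[0,0,0],"grip":7}
    - {"linear":[-0.12,0.05,-1],"rot":[0,0,0],"grip":7}

```text
time_s: 32.25
tcp_pos: [0.3774, -0.2626, 0.1359]
eef_rot: [-2.49, -1.91, 0.001]
wrist_force: [0.2, -0.7, 0.8]
finger_gap: 0.753
finger_force: 0.0
```

Emit:
drive_tool:
  plan:
    - {"linear":[0,0,5],"rot":[0,0,0],"grip":7}
    - {"linear":[2,-4,9],"rot":[0,0,0],"grip":7}
    - {"linear":[2,-5,9],"rot":[0,0,0],"grip":7}
    - {"linear":[2,-5,9],"rot":[0,0,0],"grip":7}
    - {"linear":[2,-5,9],"rot":[0,0,0],"grip":7}

```text
time_s: 32.88
tcp_pos: [0.3973, -0.3122, 0.2243]
eef_rot: [-2.49, -1.911, 0.001]
wrist_force: [-1.4, 0.6, -0.1]
finger_gap: 0.75
finger_force: 0.0
```

```bash
python3 -c "
from m import *
grab('wrist','w14');grab('top','top1')
a=cv2.imread('pics/w14.png')[60:260,140:440];b=cv2.imread('pics/top1.png')[110:300,150:500]
a=cv2.resize(a,(480,320),interpolation=cv2.INTER_CUBIC);b=cv2.resize(b,(480,260));cv2.imwrite('pics/c14.png',np.vstack([a,b]))"
```

```text
(no output)
```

View pics/c14.png

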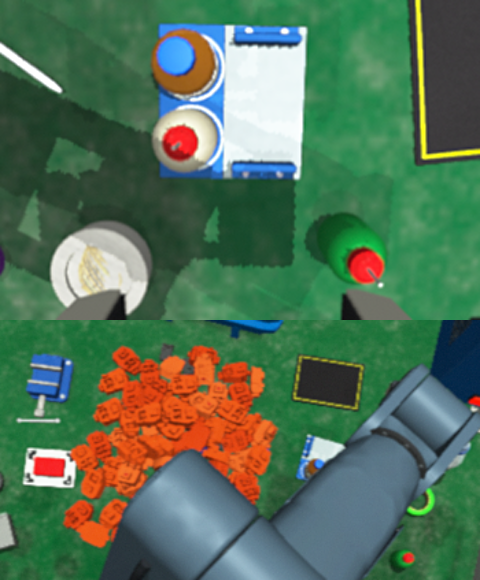

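Both bottles stand upright on their original seats (amber +y, flux -y), and the case is in the cradle. The neighbouring objects are undisturbed. Handing in.

```bash
python3 -c "
from workcell import arm
print(arm.finish_job())"
```

```text
the job is handed in; nothing more can be done
None
```

The job is handed in at about 33 s: the case lies in the cradle, centred to about half a millimetre by the camera, and both bottles stand upright on their original caddy seats.

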